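# Shut the dry cabinet and lift the vial block out of its bath

## Robot

A 6-joint arm with a two-finger parallel gripper is mounted at the origin on a cart in front of the work surface, level with it; the furniture and walls round the work are solid. World frame = base frame: x ahead of the robot, y to its left, z up, the work surface at z = 0. Lengths are in mm, angles in rad, forces in N, time in s.
With the tool pointing down it reaches from about 300 to 825 mm from the base axis. Payload 5.4 kg.
Tool frame: the origin (TCP) lies at the very end of the fingers, on their centre line; the grasp point (between the pads) lies 19 mm behind it; z points along the fingers, y is the line along which they close (so a half turn about z gives the same grasp; the last joint's range is limited). The gripper opens to 92 mm and grips with 3 to 60 N. Pads are 20 mm wide; open, the fingers measure 128 mm over their backs; the gripper's body (75 mm by 189 mm) begins 69 mm behind the grasp point.
Start: joints at [1.133, 0.158, 1.597, -0, 1.386, -0.21], TCP at [129.866, 560.126, 214.601] pointing down, gripper open.
Joint ranges: [-2.91, 2.91], [-0.94, 2.29], [0.18, 2.7], [-1.29, 4.43], [0.17, 2.64], [-3, 3]. Speed limits (rad/s): [2.57, 2.57, 3.14, 3.14, 3.14, 3.14].

## Interface

Orientations are given as a unit quaternion [x, y, z, w].
In Python, from plant import telemetry, imaging, bot gives the robot as it stands.
- The arm moves only by the tool move_arm, never from a script. Its argument "commands" is one flat list of numbers, 5 for each row, row after row: the closure, from 0 (fully open) to 1 (shut), then the shift along the tool's x, y, z in units of 50 cm (1.0 is 50 cm), then the turn about the tool's z in units of 90 degrees (1.0 is 90 degrees). A call has 1 to 20 rows; each row is the pose to reach, as a shift and turn from the pose commanded when the call began, along the tool's axes at that moment; what a row does not reach only later rows make up. A row lasts 1/8 s, in which the tool goes at most 62.5 mm and 10.7 degrees, less where a joint would pass 70% of its speed; a pose out of reach is approached as far as the arm can. A call with a number of a shift or a turn outside -1 to 1 is refused whole. A call with a gripper value outside its range is refused whole. The fingers move at their own pace and stop on an object; "newtons" is the grip in N (left out, the last holds). Time passes only in rows, so rows that repeat a pose let the fingers close. It gives the time, the measured TCP pose, the force, the opening and the grip force at its end, in the units of the state.
- telemetry.sense(): the state, without advancing time (a new reading comes with each control period).
- imaging.get_image(name): name is "scene" or "top"; returns a dict with "color" (420x560x3 uint8, red, green, blue), "camera_matrix" (3x3 intrinsics, pixels), "world_from_camera" (4x4, takes a point from camera to world coordinates). Camera axes: x right, y up, looking along -z (the intrinsics and any distortion apply to the point x, -y, -z); pixel columns grow to the right and rows downward; lengths in mm; the calibration is good to about 2 mm. A picture is of the moment at which its call begins. There is no depth.
- bot.job_done(): hands the job in; it is judged then, once.
The state is a dict: "time": time; "joint_positions": joint angles; "joint_vel": joint speeds; "tau": joint torques, N m; "position": TCP position; "eef_rot": TCP orientation; "force": force on the tool from outside, world axes, zero at the start; "moment": the same for the moment, N m; "grip_width": finger opening in mm; "grip_force": force on a finger pad.
Only numpy, scipy, OpenCV 4.12 (cv2) and the standard library are available. Lean on these libraries where they do the work, as an engineer would, in place of code of your own. Each camera call takes 0.05 s, during which the arm holds its last target. There are 200 camera calls.

## Task

The vials have been taken out of the dry cabinet and stand in the aluminium block in the block bath. First push the cabinet's door shut until its catch takes it, so that the cabinet stays dry. Then take the block by its lifting tab, lift it straight up out of the bath with all three vials in it, and finish while still holding it: level and still in the air, its underside about 10 cm above the top of the bath; leave the other things where they lie.

Things in the scene. Friction and masses are not known exactly. Their poses are not given: they have to be found in the camera images.
- dry_cabinet: fixed white steel dry cabinet standing at the left of the table, 170 deep (x) x 200 wide (y) x 173 high mm, with a framed clear door on its front, which faces the robot. Origin: under its centre, on the table; z up. The front 50 mm of its top are bare; on the rear of the top lie a foil ball and an adapter, up to 50 mm high
- cabinet_door (a joint): angle of the cabinet's upright door, hinged at its left (+y) edge: 0 = shut and seated on the catch; grows as the free edge swings out to the robot. It stays where it is left and moves easily down to 0.06 rad, where the sprung roller catch resists (about 3 N at the free edge); below 0.02 the catch pulls it home to 0, between the two it pushes it back open, and it is not shut
- door_hinge (a point): point on the door's vertical hinge axis, at the height of the door's top edge (168 mm above the table), in the middle of the door's 12 mm thickness. Its axes turn with the door: x is the door's normal, from its outer face inwards (into the cabinet when shut); y runs along the door from the free edge to the hinge; z up
- door_free_top (a point): top corner of the door on its free edge and outer face (towards the robot when shut), 198 mm from the hinge; axes as door_hinge. The door is 150 mm high (18 to 168 mm above the table): an aluminium frame 16 mm wide round a clear pane, to be pushed anywhere. A black edge pull stands 8 mm proud of the outer face along the free edge, 58 to 118 mm above the table
- vial_block: aluminium block, 44 (x) x 136 (y) x 40 (z) mm, 0.4 to 0.6 kg, four bores in a row along y, three with vials reaching 62 mm above the origin. Origin: centre of its underside; z up. A steel rod 8 mm thick rises from the middle of its top and carries a flat black lifting tab 12 (x) x 40 (y) x 30 mm, 75 to 105 mm above the origin: grip it across its 12 mm
- block_bath: fixed white block bath (low bench instrument with a grey key panel), 150 (x) x 180 (y) mm, top 55 mm above the table. Origin: under its centre, on the table; z up. A recess 48 x 140 mm, 25 mm deep, centred 15 mm towards +x, takes the vial block with 2 mm of play each side; block and bath axes agree at the start
- vial_1: glass vial, 23 mm diameter, 50 mm high, about 30 g, standing in a bore of the block, its bottom 12 mm above the block's underside. Origin: centre of its bottom; z up
- vial_2: like vial_1, with a white cap instead of a black one
- vial_3: like vial_1
- petri_dish: covered dish, 61 mm diameter, 13 mm high, on the table close to the left of the bath: leave it there. Origin: centre of its underside
- kapton_roll: roll of amber tape, 77 mm diameter, 19 mm high, on the table at the right: leave it there. Origin: centre of its underside
- tweezers: steel tweezers, 14 x 123 x 10 mm, lying on the table between the bath and the cabinet: leave them there. Origin: centre of the underside
- gel_box: flat black box with a clear lid, 46 x 46 x 16 mm, on the table behind and to the right of the bath: leave it there. Origin: centre of its underside
- marker: blue and white marker pen, 17 x 135 x 16 mm, lying behind the bath: leave it there. Origin: centre of its underside
- hex_key_set: folding hex key set, a blue and grey bar 25 x 85 x 20 mm, on the table at the right of the tape roll: leave it there. Origin: centre of its underside

How it is judged:
By the outcome, as a careful person would: the job done as asked, in the order asked, and still so for the second after the job is handed in, while the arm keeps its last pose, push and grip.
It also fails if it takes over 51 s, if anything falls off the work surface, if the arm or the gripper's body presses on something with over 40 N, if the wrist force passes 120 N, or if a joint passes its speed limit or range.

## Working session

There is one attempt and no reset: what is moved stays moved. The work goes in short steps, Python scripts to look and compute and a tool call to move; the robot and the scene stay as the last step left them, time stands still between calls to the robot, and variables do not carry over. Pictures are saved under pics/ and viewed, at most 10 in all, crops included, and the job is handed in when it is done.

Besides the shell and the picture viewer there is one more tool, called after "Call:" as a command line: name --argument value ..., lists and objects as JSON in quotes. move_arm: Moves the arm, as the interface text tells. Its arguments: {"type":"object","properties":{"commands":{"type":"array"},"newtons":{"type":"number"}},"required":["commands"]}

```bash
mkdir -p pics; cat > h.py <<'E'
import numpy as np, cv2
from plant import telemetry, imaging, bot
def grab(n,f):
    d=imaging.get_image(n); cv2.imwrite(f'pics/{f}.png',d['color'][:,:,::-1]); np.savez(f'pics/{f}.npz',**d); return d
def ray(d,u,v):
    K=np.array(d['camera_matrix']);T=np.array(d['world_from_camera'])
    r=np.linalg.solve(K,[u,v,1]); r=T[:3,:3]@np.array([r[0],-r[1],-r[2]]); return T[:3,3],r
def onz(d,u,v,z):
    o,r=ray(d,u,v); return o+r*(z-o[2])/r[2]
def proj(d,p):
    K=np.array(d['camera_matrix']);T=np.array(d['world_from_camera'])
    c=T[:3,:3].T@(np.array(p)-T[:3,3]); q=K@[c[0],-c[1],-c[2]]; return q[:2]/q[2]
E
python3 - <<'E'
from h import *
for n in('scene','top'):
    d=grab(n,n+'0'); print(n,{k:(v.shape if k=='color' else np.round(v,2).tolist()) for k,v in d.items()})
s=telemetry.sense(); print(s)
E
```

```text
scene {'color': (420, 560, 3), 'camera_matrix': [[441.8, 0.0, 289.59], [0.0, 441.8, 208.48], [0.0, 0.0, 1.0]], 'world_from_camera': [[0.44, 0.63, -0.64, -234.86], [-0.9, 0.32, -0.3, -361.15], [0.02, 0.71, 0.71, 1007.45], [0.0, 0.0, 0.0, 1.0]]}
top {'color': (420, 560, 3), 'camera_matrix': [[391.88, 0.0, 273.12], [0.0, 391.88, 213.02], [0.0, 0.0, 1.0]], 'world_from_camera': [[-0.01, 1.0, -0.08, 499.17], [-1.0, -0.01, -0.01, -8.46], [-0.01, 0.08, 1.0, 1238.21], [0.0, 0.0, 0.0, 1.0]]}
{'time': 0.1, 'joint_positions': array([ 1.13287804e+00,  1.58982362e-01,  1.59810805e+00, -2.66027178e-05,
        1.38618505e+00, -2.10093663e-01]), 'joint_vel': array([-0.00128158, -0.00289589, -0.0027671 , -0.00094796, -0.00071331,
       -0.00091565]), 'tau': array([-3.25090068e-04, -3.86505783e+01, -3.22959816e+01,  7.03103654e-02,
        3.39858828e-02, -4.01340469e-05]), 'position': array([129.64930841, 559.61289861, 213.71855682]), 'eef_rot': array([ 1.13663639e-01,  9.93518932e-01, -8.01786654e-04, -2.55482179e-04]), 'force': array([ 0.87660894, -0.05458814,  0.33894944]), 'moment': array([-0.02817255,  0.04263293,  0.02702586]), 'grip_force': 0.0, 'grip_width': 92.00557156368862}
```

```bash
python3 -c "
import cv2
for n in('scene0','top0'):
    cv2.imwrite(f'pics/{n}b.png',cv2.resize(cv2.imread(f'pics/{n}.png'),(800,600),interpolation=cv2.INTER_CUBIC))"
```

```text
(no output)
```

View pics/scene0b.png

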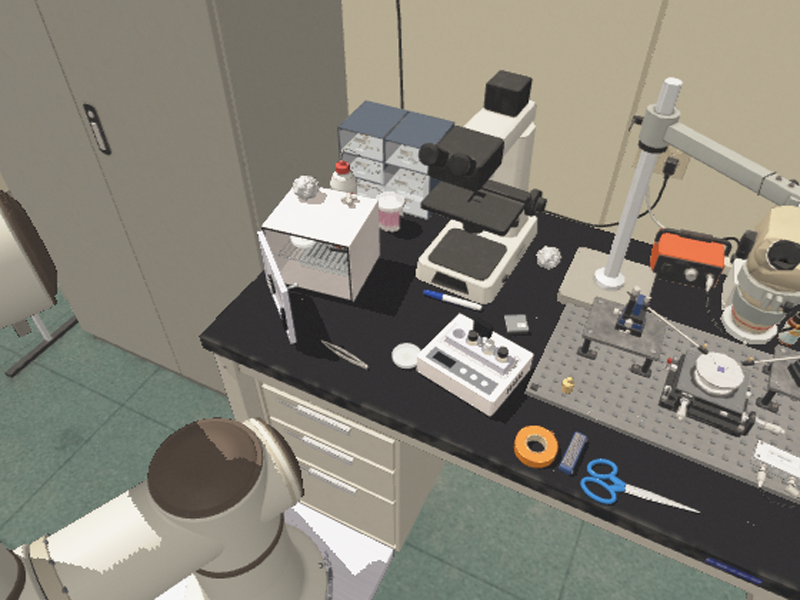

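View pics/top0b.png

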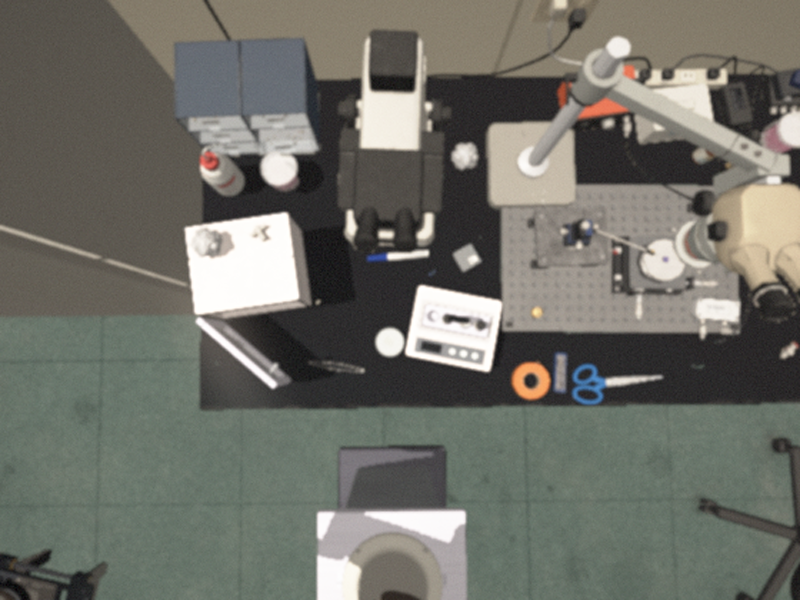

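The scene view (800 px) shows the door standing open from about (265,235) to (293,340), and the bath at about (475,365) with the black tab near (483,327). In the top view the door runs from (200,318) to (285,382), the bath is centred near (453,328), and the tweezers lie at (337,367).

```bash
python3 - <<'E'
import cv2
t=cv2.imread('pics/top0.png'); s=cv2.imread('pics/scene0.png')
a=cv2.resize(t[195:275,130:230],(800,600*0+640),interpolation=cv2.INTER_CUBIC)[:600]   # 8x
b=cv2.resize(t[195:265,275:360],(400,330),interpolation=cv2.INTER_CUBIC)
c=cv2.resize(s[215:295,285:380],(400,330),interpolation=cv2.INTER_CUBIC)
import numpy as np
cv2.imwrite('pics/cropA.png',a)
c2=cv2.resize(s[215:290,288:378],(800,600+66),interpolation=cv2.INTER_CUBIC)[:600]
b2=cv2.resize(t[198:264,280:355],(600,528),interpolation=cv2.INTER_CUBIC)
cv2.imwrite('pics/cropB.png',b2)
E
```

```text
(no output)
```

View pics/cropA.png

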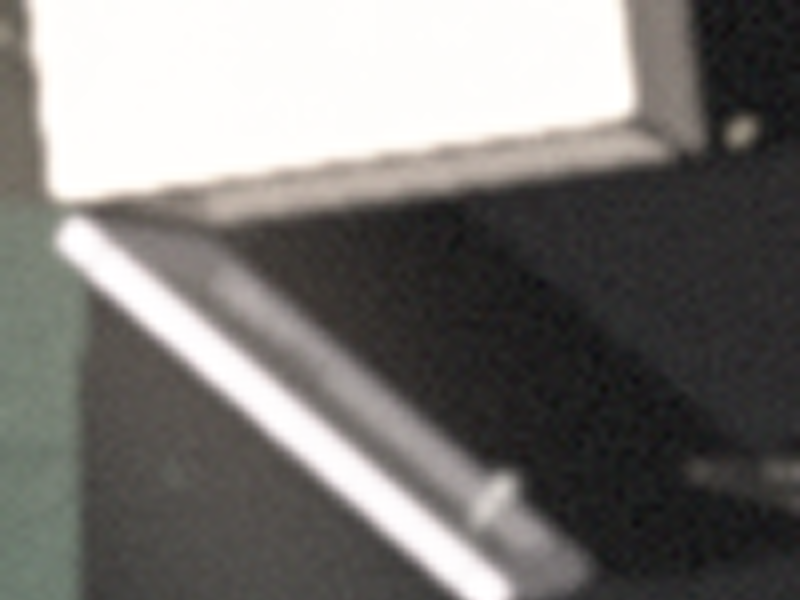

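View pics/cropB.png

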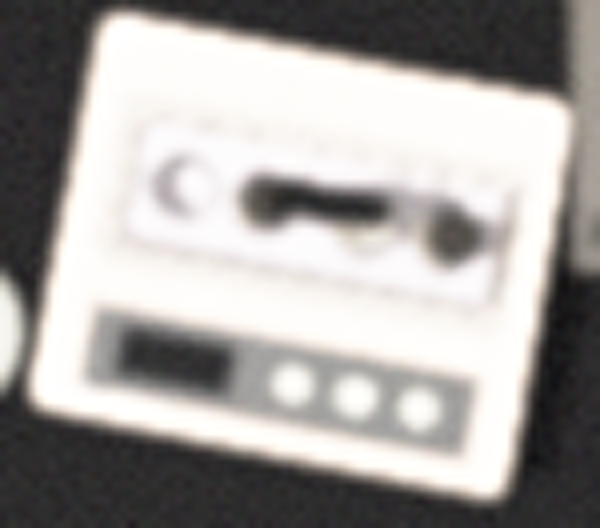

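Crop A (8x, offset 130,195) shows the door's top edge from hinge (75,232) towards (500,600). Crop B (8x, offset 280,198) shows the bath turned about 10° clockwise, with the tab as a dark bar around (335,203) between two black caps.

```bash
python3 - <<'E'
from h import *
d=dict(np.load('pics/top0.npz')); s=dict(np.load('pics/scene0.npz'))
def mask(d,lo,box):
    g=d['color'].min(2); m=np.zeros_like(g); x0,y0,x1,y1=box; m[y0:y1,x0:x1]=(g[y0:y1,x0:x1]>lo)*255
    c,_=cv2.findContours(m,cv2.RETR_EXTERNAL,cv2.CHAIN_APPROX_NONE); return max(c,key=cv2.contourArea)
def edge(z,c,d): return np.array([onz(d,u,v,z)[:2] for u,v in c.reshape(-1,2)],np.float32)
r=cv2.minAreaRect(edge(55,mask(d,150,(275,195,350,265)),d)); print('bath top',r)
c=mask(d,170,(132,220,230,290)); r=cv2.minAreaRect(edge(168,c,d)); print('door',r, cv2.boxPoints(r).round(1).tolist())
c=mask(d,150,(125,140,222,221)); r=cv2.minAreaRect(edge(173,c,d)); print('cab',r, cv2.boxPoints(r).round(1).tolist())
# tab centre candidate from crop B at tab top
print('tab z135',onz(d,280+337/8,198+203/8,135), 'slot', onz(d,280+315/8,198+212/8,70))
c=s['color'].min(2)
import cv2
p=s['color'][215:275,295:385,::-1]; cv2.imwrite('pics/cropC.png',cv2.resize(p,(720,480),interpolation=cv2.INTER_CUBIC))
E
```

```text
bath top ((542.7200927734375, -135.24044799804688), (183.52139282226562, 153.072998046875), 78.06669616699219)
door ((497.652587890625, 293.6354064941406), (199.56634521484375, 14.8817720413208), 49.542781829833984) [[427.20001220703125, 222.5], [438.6000061035156, 212.89999389648438], [568.0999755859375, 364.70001220703125], [556.7000122070312, 374.3999938964844]]
cab ((662.5081176757812, 282.0938720703125), (184.32577514648438, 205.17672729492188), 7.884891986846924) [[557.0999755859375, 371.1000061035156], [585.2999877929688, 167.8000030517578], [767.9000244140625, 193.10000610351562], [739.7000122070312, 396.3999938964844]]
tab z135 [ 556.30113855 -140.54091253  135.        ] slot [ 556.40793513 -140.05806546   70.        ]
```

View pics/cropC.png

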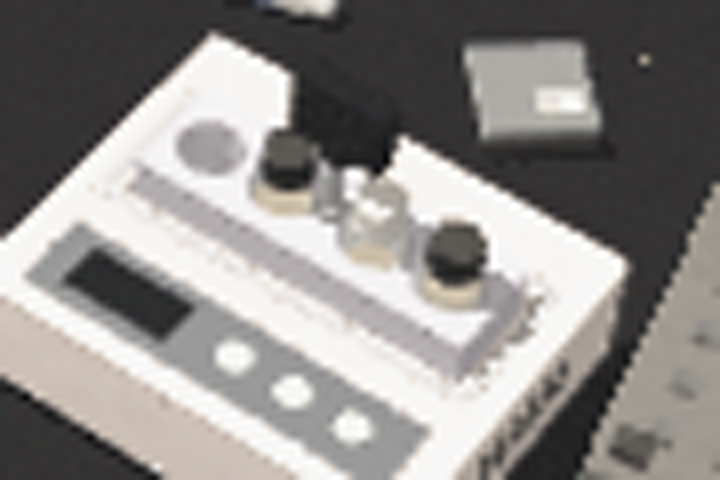

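Crop C confirms the black tab stands over the slot, with black, white and black caps and an empty bore at the left end. The slot centre is about (557,-139) and the bath yaw about -12°. The door is open about 0.84 rad. Next I'll work out the push waypoints.

```bash
cat >> h.py <<'E'
def rows(start,targets):
    """start,targets: x,y,z,yaw(deg, direction of tool y); tool down. yields row numbers"""
    x,y,z,w=start; a=np.radians(w); ty=np.array([np.cos(a),np.sin(a)]); tx=np.array([-ty[1],ty[0]])
    # z down, right handed: x = y cross z
    tx=np.cross([ty[0],ty[1],0],[0,0,-1])[:2]
    for t in targets:
        d=np.array(t[:2])-[x,y]; print(np.round([d@tx/500,d@ty/500,-(t[2]-z)/500,-(t[3]-w)/90],3).tolist(),np.round(t,1).tolist())
H=np.array([561.9,368.9]); SH=97.9
def door(phi,r,out,z):
    a=np.radians(SH-phi); y=np.array([np.cos(a),np.sin(a)]); n=np.array([-y[1],y[0]]) # outward
    p=H-r*y+out*n; return [*p,z,SH-phi]
E
python3 - <<'E'
from h import *
s=[129.866,560.126,214.601,76.9]
p=door(48.4,170,50,215); q=door(48.4,170,50,128)
rows(s,[p,q]); print()
rows(q,[door(f,170,18,128) for f in (48.4,42,36,30,24,18,12,8,5)])
E
```

```text
[-0.683, -0.432, -0.001, 0.304] [413.5, 272.1, 215.0, 49.5]
[-0.683, -0.432, 0.173, 0.304] [413.5, 272.1, 128.0, 49.5]

[-0.064, -0.0, 0.0, -0.0] [437.8, 251.3, 128.0, 49.5]
[-0.102, -0.002, 0.0, -0.071] [451.7, 238.2, 128.0, 55.9]
[-0.138, 0.0, 0.0, -0.138] [465.9, 227.4, 128.0, 61.9]
[-0.173, 0.006, 0.0, -0.204] [481.3, 218.2, 128.0, 67.9]
[-0.208, 0.015, 0.0, -0.271] [497.5, 210.6, 128.0, 73.9]
[-0.241, 0.029, 0.0, -0.338] [514.4, 204.7, 128.0, 79.9]
[-0.273, 0.045, 0.0, -0.404] [531.8, 200.6, 128.0, 85.9]
[-0.293, 0.058, 0.0, -0.449] [543.6, 198.9, 128.0, 89.9]
[-0.307, 0.068, 0.0, -0.482] [552.5, 198.2, 128.0, 92.9]
```

Call:
move_arm --commands '[1,-0.1,-0.06,0,0.05,1,-0.2,-0.12,0,0.1,1,-0.3,-0.18,0,0.15,1,-0.4,-0.25,0,0.2,1,-0.5,-0.31,0,0.25,1,-0.6,-0.38,0,0.3,1,-0.683,-0.432,0,0.304,1,-0.683,-0.432,0,0.304,1,-0.683,-0.432,0.06,0.304,1,-0.683,-0.432,0.12,0.304,1,-0.683,-0.432,0.173,0.304,1,-0.683,-0.432,0.173,0.304,1,-0.683,-0.432,0.173,0.304,1,-0.683,-0.432,0.173,0.304]' --newtons 20

```text
time: 1.85
position: [414.6, 273.2, 129.6]
eef_rot: [0.345, 0.939, 0.001, 0.001]
force: [0.2, -0.1, -0.0]
grip_width: 0.6
grip_force: 0.0
```

Call:
move_arm --commands '[1,-0.032,0,0,0,1,-0.064,0,0,0,1,-0.083,-0.001,0,-0.035,1,-0.102,-0.002,0,-0.071,1,-0.12,-0.001,0,-0.105,1,-0.138,0,0,-0.138,1,-0.155,0.003,0,-0.17,1,-0.173,0.006,0,-0.204,1,-0.19,0.01,0,-0.238,1,-0.208,0.015,0,-0.271,1,-0.225,0.022,0,-0.305,1,-0.241,0.029,0,-0.338,1,-0.257,0.037,0,-0.37,1,-0.273,0.045,0,-0.404,1,-0.283,0.051,0,-0.427,1,-0.293,0.058,0,-0.449,1,-0.3,0.063,0,-0.465,1,-0.307,0.068,0,-0.482,1,-0.307,0.068,0,-0.482]'

```text
time: 4.22
position: [553.0, 198.9, 128.1]
eef_rot: [-0.026, 1.0, 0.0, 0.0]
force: [-0.5, 0.4, 0.3]
grip_width: 0.6
grip_force: 0.0
```

```bash
python3 - <<'E'
from h import *
d=grab('scene','scene1'); t=grab('top','top1')
a=cv2.resize(d['color'][120:260,160:300,::-1],(400,400),interpolation=cv2.INTER_CUBIC)
b=cv2.resize(t['color'][140:280,120:260,::-1],(400,400),interpolation=cv2.INTER_CUBIC)
cv2.imwrite('pics/v1.png',np.hstack([a,b]))
rows(door(5,170,18,128),[door(f,170,o,128) for f,o in((4,18),(3,18),(2,18),(1,18),(0,18),(0,16),(0,14),(0,12),(0,10))])
E
```

```text
[-0.006, -0.001, 0.0, -0.011] [555.5, 198.1, 128.0, 93.9]
[-0.012, -0.001, 0.0, -0.022] [558.5, 198.0, 128.0, 94.9]
[-0.018, -0.001, 0.0, -0.033] [561.5, 198.0, 128.0, 95.9]
[-0.024, -0.002, 0.0, -0.044] [564.5, 198.0, 128.0, 96.9]
[-0.03, -0.002, 0.0, -0.056] [567.4, 198.0, 128.0, 97.9]
[-0.034, -0.001, 0.0, -0.056] [569.4, 198.3, 128.0, 97.9]
[-0.038, -0.001, 0.0, -0.056] [571.4, 198.6, 128.0, 97.9]
[-0.042, -0.001, 0.0, -0.056] [573.4, 198.9, 128.0, 97.9]
[-0.046, -0.0, 0.0, -0.056] [575.4, 199.1, 128.0, 97.9]
```

View pics/v1.png

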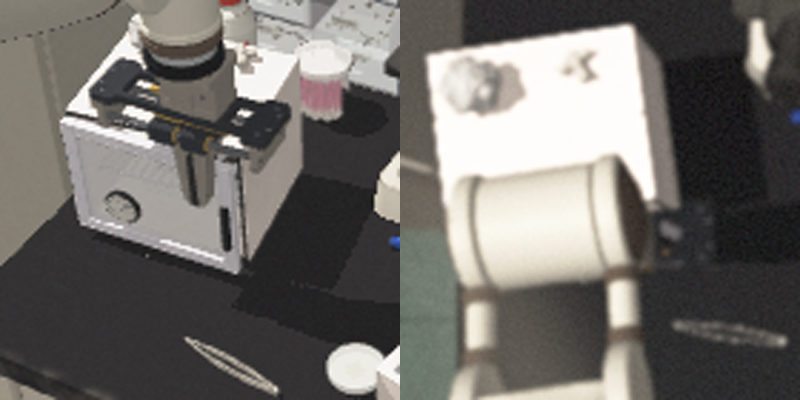

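The left half shows the door nearly shut, with the fingers on it near the free edge (200,190) and a narrow gap still open at (245,210). I'll continue gently.

Call:
move_arm --commands '[1,-0.003,0,0,-0.005,1,-0.006,0,0,-0.011,1,-0.009,0,0,-0.016,1,-0.012,0,0,-0.022,1,-0.015,0,0,-0.028,1,-0.018,0,0,-0.033,1,-0.018,0,0,-0.033]'

```text
time: 5.2
position: [561.0, 199.1, 128.0]
eef_rot: [-0.052, 0.999, -0.0, -0.001]
force: [-4.6, -1.7, 3.4]
grip_width: 0.6
grip_force: 2.1
```

Call:
move_arm --commands '[1,-0.003,0,0,-0.005,1,-0.006,0,0,-0.011,1,-0.009,0,0,-0.016,1,-0.012,0,0,-0.022,1,-0.012,0,0,-0.022,1,-0.012,0,0,-0.022]'

```text
time: 5.95
position: [566.8, 199.9, 127.9]
eef_rot: [-0.069, 0.998, -0.0, -0.001]
force: [-5.5, -2.5, 2.9]
grip_width: 0.2
grip_force: 2.9
```

Call:
move_arm --commands '[1,-0.002,0,0,0,1,-0.004,0,0,0,1,-0.006,0,0,0,1,-0.006,0,0,0]'

```text
time: 6.45
position: [566.8, 199.8, 127.9]
eef_rot: [-0.069, 0.998, -0.001, -0.005]
force: [-17.5, -5.0, 11.6]
grip_width: 0.5
grip_force: 9.2
```

Call:
move_arm --commands '[1,-0.002,0,0,0,1,-0.004,0,0,0,1,-0.004,0,0,0,1,-0.004,0,0,0]'

```text
time: 6.95
position: [566.8, 199.8, 127.9]
eef_rot: [-0.07, 0.998, -0.001, -0.007]
force: [-25.5, -6.2, 16.5]
grip_width: 0.2
grip_force: 13.4
```

Motion stopped hard at x=566.8 while the force rose, so the door is seated. Retreating and checking.

Call:
move_arm --commands '[1,0.01,0,0,0,1,0.03,0,0,0,1,0.06,0,0,0,1,0.1,0,0,0,1,0.2,0,-0.08,0,0.4,0.26,0,-0.16,0,0.4,0.3,-0.1,-0.22,0.1,0.4,0.3,-0.2,-0.22,0.2,0.4,0.3,-0.2,-0.22,0.2]'

```text
time: 8.07
position: [438.6, 78.9, 238.9]
eef_rot: [0.09, 0.996, -0.0, 0.002]
force: [0.1, 0.4, -0.8]
grip_width: 38.1
grip_force: 0.0
```

```bash
python3 - <<'E'
from h import *
d=grab('scene','scene2'); t=grab('top','top2'); s=telemetry.sense(); print(s['position'],s['eef_rot'],s['grip_width'])
a=cv2.resize(d['color'][120:250,165:295,::-1],(400,400),interpolation=cv2.INTER_CUBIC)
b=cv2.resize(t['color'][130:260,120:250,::-1],(400,400),interpolation=cv2.INTER_CUBIC)
cv2.imwrite('pics/v2.png',np.hstack([a,b]))
# commanded pose after retreat
a=np.radians(97.9); ty=np.array([np.cos(a),np.sin(a)]); tx=np.array([-ty[1],ty[0]])
p=np.array([572.4,199.9])+150*tx-100*ty; c=[*p,128+110,97.9-18]; print('cmd',c)
rows(c,[[500,-125,238,-11.9],[556.8,-139.3,238,-11.9],[556.8,-139.3,160,-11.9]])
E
```

```text
[437.9256532   81.19333879 238.07688874] [8.78152167e-02 9.96136638e-01 4.12056440e-04 3.41691467e-04] 46.879222719874825
cmd [np.float64(437.5680351179683), np.float64(80.23237177059713), 238, 79.9]
[-0.195, -0.382, 0.0, 1.02] [500.0, -125.0, 238.0, -11.9]
[-0.312, -0.39, 0.0, 1.02] [556.8, -139.3, 238.0, -11.9]
[-0.312, -0.39, 0.156, 1.02] [556.8, -139.3, 160.0, -11.9]
```

View pics/v2.png

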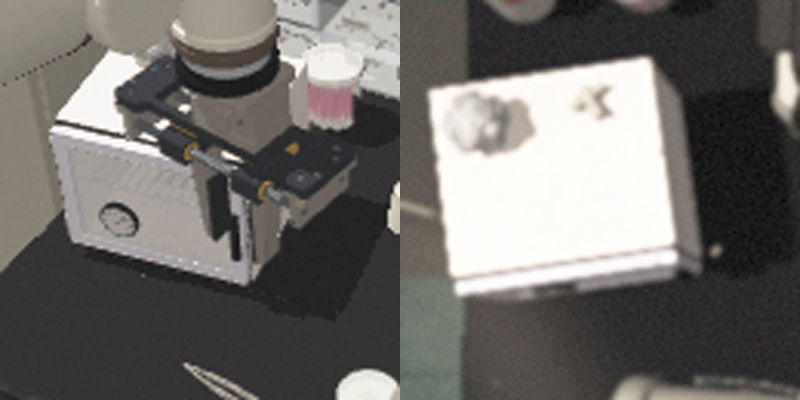

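The top view (right half) shows the door as a thin strip along the cabinet front from (455,288) to (672,262), parallel to it, so it is shut. Now to the bath.

Call:
move_arm --commands '[0.4,-0.02,-0.04,0,0.1,0.4,-0.04,-0.08,0,0.2,0.4,-0.06,-0.12,0,0.3,0.4,-0.08,-0.16,0,0.4,0.4,-0.1,-0.2,0,0.5,0.4,-0.12,-0.24,0,0.6,0.4,-0.14,-0.28,0,0.7,0.4,-0.16,-0.32,0,0.8,0.4,-0.18,-0.36,0,0.9,0.4,-0.24,-0.39,0,1,0.4,-0.312,-0.39,0,1,0.4,-0.312,-0.39,0.05,1,0.4,-0.312,-0.39,0.1,1,0.4,-0.312,-0.39,0.1,1,0.4,-0.312,-0.39,0.1,1]'

```text
time: 10.05
position: [558.0, -137.6, 188.9]
eef_rot: [0.766, 0.643, 0.0, 0.0]
force: [-0.3, 0.9, 0.8]
grip_width: 55.2
grip_force: 0.0
```

```bash
python3 - <<'E'
from h import *
d=grab('scene','scene3'); t=grab('top','top3'); s=telemetry.sense(); print(s['position'],s['eef_rot'],s['grip_width'])
# door strip angle in top view (bare-front strip) at z168
g=t['color'].min(2); m=np.zeros_like(g); m[150:240,125:225]=(g[150:240,125:225]>165)*255
c=max(cv2.findContours(m,0,1)[0],key=cv2.contourArea); r=cv2.minAreaRect(np.array([onz(t,*p,170)[:2] for p in c.reshape(-1,2)],np.float32)); print('white',r)
pts=[]
for u in range(142,196,3):
    col=g[190:230,u].astype(int); k=np.where(col>165)[0]; k and 0 if False else None
    if len(k): pts.append(onz(t,u,190+k.max(),168)[:2])
pts=np.array(pts); f=np.polyfit(pts[:,1],pts[:,0],1); print('front edge slope deg',np.degrees(np.arctan(f[0])),np.round((pts[:,0]-np.polyval(f,pts[:,1])),1))
print('tab/tool px scene', proj(d,[556.8,-139.3,135]),proj(d,s['position']))
cv2.imwrite('pics/v3.png',cv2.resize(d['color'][170:290,280:400,::-1],(600,600),interpolation=cv2.INTER_CUBIC))
E
```

```text
[ 558.18007955 -138.16388114  189.62211205] [7.66222514e-01 6.42574056e-01 5.65717639e-04 1.14914611e-03] 55.47533547356383
white ((659.8151245117188, 281.9876708984375), (189.6266326904297, 203.5707550048828), 7.74885368347168)
front edge slope deg -7.560228941631535 [-0.3  1.3  0.1 -1.1  0.5 -0.7 -1.9 -0.4  1.2  0.   1.6  0.4 -0.8  0.7
 -0.4  1.1 -0.1 -1.3]
tab/tool px scene [337.50219475 225.41300353] [339.28345835 210.70995561]
```

View pics/v3.png

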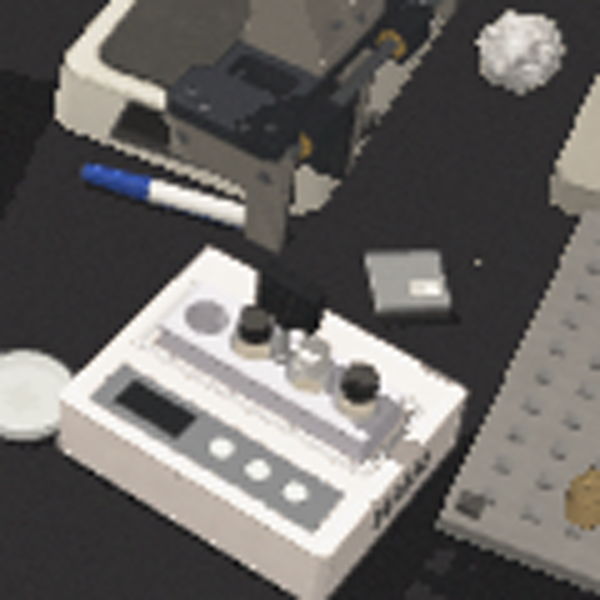

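The door edge is at 7.6° against the cabinet's 7.8°, so it is caught. The picture shows the fingers over the tab, whose top is centred at about (295,278) in the crop, with all the vials standing. Descending and closing gently.

Call:
move_arm --commands '[0.4,-0.004,0,0.04,0.01,0.4,-0.004,0,0.08,0.01,0.4,-0.004,0,0.12,0.01,0.4,-0.004,0,0.15,0.01,0.4,-0.004,0,0.172,0.01,0.4,-0.004,0,0.172,0.01,0.4,-0.004,0,0.172,0.01]' --newtons 5

```text
time: 11.02
position: [557.4, -140.5, 102.9]
eef_rot: [0.772, 0.636, 0.0, 0.001]
force: [-0.2, -0.5, 0.2]
grip_width: 55.1
grip_force: 0.0
```

Call:
move_arm --commands '[0.6,0,0,0,0,0.7,0,0,0,0,0.8,0,0,0,0,0.85,0,0,0,0,0.9,0,0,0,0,0.95,0,0,0,0,1,0,0,0,0,1,0,0,0,0,1,0,0,0,0]'

```text
time: 12.15
position: [556.8, -140.2, 102.1]
eef_rot: [0.772, 0.636, -0.0, -0.0]
force: [-1.8, 0.1, 1.0]
grip_width: 11.8
grip_force: 5.0
```

Call:
move_arm --commands '[1,0,0,0,0,1,0,0,0,0,1,0,0,0,0,1,0,0,-0.005,0,1,0,0,-0.01,0,1,0,0,-0.015,0,1,0,0,-0.02,0,1,0,0,-0.02,0]' --newtons 45

```text
time: 13.15
position: [557.1, -140.3, 112.4]
eef_rot: [0.772, 0.636, 0.0, 0.0]
force: [0.6, 0.4, -4.5]
grip_width: 11.8
grip_force: 45.0
```

Call:
move_arm --commands '[1,0,0,-0.005,0,1,0,0,-0.012,0,1,0,0,-0.022,0,1,0,0,-0.036,0,1,0,0,-0.05,0,1,0,0,-0.065,0,1,0,0,-0.08,0,1,0,0,-0.095,0,1,0,0,-0.11,0,1,0,0,-0.125,0,1,0,0,-0.14,0,1,0,0,-0.155,0,1,0,0,-0.17,0,1,0,0,-0.185,0,1,0,0,-0.2,0,1,0,0,-0.212,0,1,0,0,-0.222,0,1,0,0,-0.23,0,1,0,0,-0.23,0,1,0,0,-0.23,0]'

```text
time: 15.65
position: [556.8, -140.2, 226.8]
eef_rot: [0.772, 0.636, -0.0, -0.0]
force: [-0.3, 0.0, -5.4]
grip_width: 12.2
grip_force: 45.0
```

```bash
python3 - <<'E'
from h import *
d=grab('scene','scene4'); t=grab('top','top4'); s=telemetry.sense(); print(s['position'],s['eef_rot'],s['grip_width'],s['force'],s['moment'],s['joint_vel'])
a=cv2.resize(d['color'][130:290,270:430,::-1],(500,500),interpolation=cv2.INTER_CUBIC)
b=cv2.resize(d['color'][120:250,165:260,::-1],(300,500),interpolation=cv2.INTER_CUBIC)
cv2.imwrite('pics/v4.png',np.hstack([a,b]))
E
```

```text
[ 556.72166762 -140.16287648  226.77746977] [ 7.71527400e-01  6.36196024e-01 -1.45421343e-04 -2.61745421e-04] 11.24501611184403 [ 0.22630436 -0.31782851 -5.97520706] [-0.06525111  0.07193048 -0.00990235] [-4.80963893e-04  5.63186686e-05 -6.33812711e-04 -2.02094742e-04
  2.98702154e-05  4.94144041e-04]
```

View pics/v4.png

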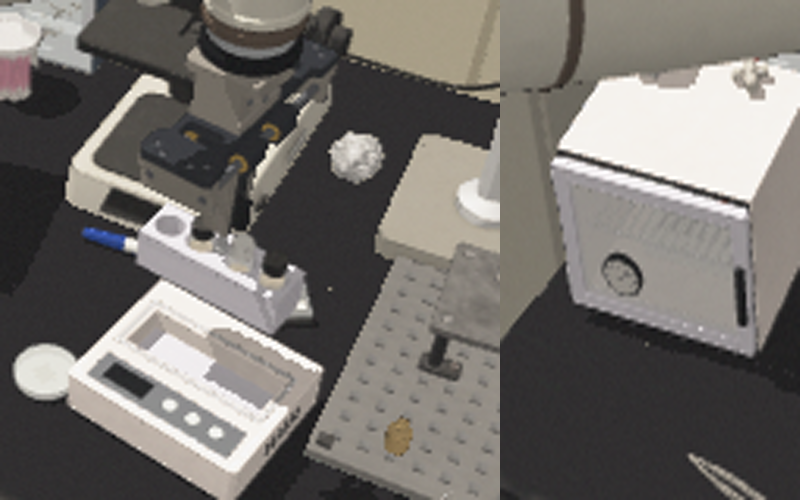

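The picture shows the block out of the bath with three vials in it and the cabinet door flush shut. A quick levelness check by projection, comparing the block's lower front edge from about (140,265) to (275,330) in the crop.

```bash
python3 - <<'E'
from h import *
d=dict(np.load('pics/scene4.npz')); a=np.radians(-11.3); R=np.array([[np.cos(a),-np.sin(a)],[np.sin(a),np.cos(a)]])
for z in(155,195):
  for y in(68,-68):
    p=proj(d,[*(np.array([556.8,-140.2])+R@[-22,y]),z]); print(z,y,((p-[270,130])*500/160).round(0))
E
```

```text
155 68 [134. 262.]
155 -68 [269. 335.]
195 68 [137. 229.]
195 -68 [276. 302.]
```

```bash
python3 - <<'E'
from h import *
d=dict(np.load('pics/scene4.npz'))
cv2.imwrite('pics/v5.png',cv2.resize(d['color'][190:240,305:375,::-1],(798,570),interpolation=cv2.INTER_CUBIC))
g=cv2.cvtColor(d['color'],cv2.COLOR_RGB2GRAY).astype(float)
a=np.radians(-11.3); R=np.array([[np.cos(a),-np.sin(a)],[np.sin(a),np.cos(a)]])
P=lambda y,z:proj(d,[*(np.array([556.8,-140.2])+R@[-22,y]),z])
# vertical search for the bright->dark step near the predicted lower edge
o=[]
for y in range(-60,65,10):
    p=P(y,155); u=int(round(p[0])); v0=P(y,155)[1]+(u-p[0])*0.54
    vs=np.arange(int(v0)-6,int(v0)+8); st=g[vs,u]-g[vs+1,u]; k=st.argmax(); o.append((y,round(vs[k]+.5-v0,1),int(st[k])))
print(o)
E
```

```text
[(-60, np.float64(4.5), 79), (-50, np.float64(3.7), 82), (-40, np.float64(4.3), 81), (-30, np.float64(4.9), 81), (-20, np.float64(6.1), 83), (-10, np.float64(-0.3), 38), (0, np.float64(-0.7), 54), (10, np.float64(-1.1), 33), (20, np.float64(-0.4), 40), (30, np.float64(-0.8), 30), (40, np.float64(-0.7), 59), (50, np.float64(-0.0), 106), (60, np.float64(-0.4), 88)]
```

View pics/v5.png

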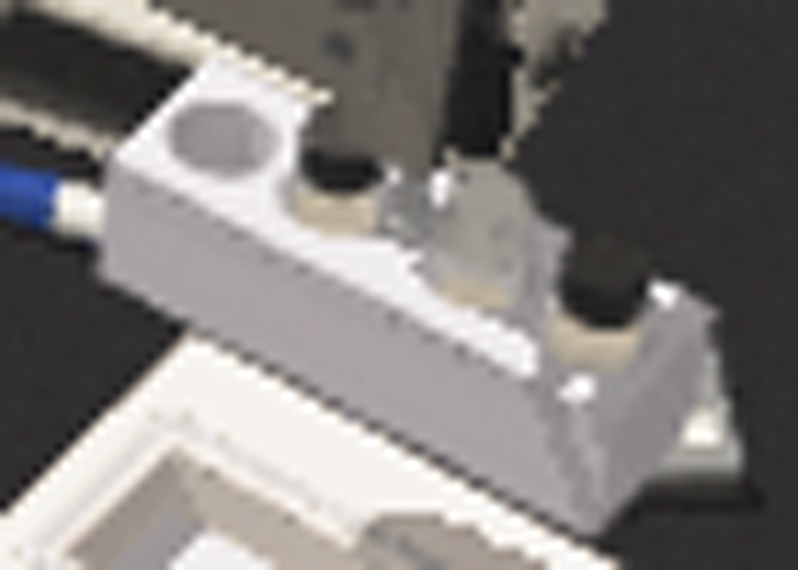

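The lower edge fits a level block within 1 px along its length. The corners at (100,270) and (600,530) match the prediction, and the underside is at about z=155. Handing in.

```bash
python3 -c "
from plant import bot; print(bot.job_done())"
```

```text
the job is handed in; nothing more can be done
None
```

The cabinet door is shut on its catch. The block, with all three vials in it, is held level and still with its underside about 10 cm above the bath, and the job is handed in.

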